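# Try the lid of the sample case and hold it open

### The arm

A 6-joint arm with a two-finger parallel gripper is mounted at the origin on a cart in front of the work surface, level with it; the furniture and walls round the work are solid. World frame = base frame: x ahead of the robot, y to its left, z up, the work surface at z = 0. Lengths are in m, angles in rad, forces in N, time in s.
With the tool pointing down it reaches from about 0.325 to 0.75 m from the base axis. Payload 7.6 kg.
Tool frame: the origin (TCP) lies midway between the tips of the shut fingers; the grasp point (between the pads) lies 19 mm behind it; z points along the fingers, y is the line along which they close (so a half turn about z gives the same grasp; the last joint's range is limited). The gripper opens to 85 mm and grips with 20 to 120 N. Pads are 22 mm wide; open, the fingers measure 114 mm over their backs; the gripper's body (76 mm by 85 mm) begins 54 mm behind the grasp point. The pads swing forward as they close: fully open they stand 13 mm farther back than shut.
Start: joints at [1.067, 0.052, 1.401, -0, 1.689, -0.07], TCP at [0.221, 0.476, 0.231] pointing down, gripper open.
Joint ranges: [-2.9, 2.9], [-0.91, 2.17], [0.12, 2.37], [-1.06, 4.2], [0.26, 2.73], [-2.93, 2.93]. Speed limits (rad/s): [2.57, 2.57, 3.01, 3.14, 3.14, 3.14].

### API

Orientations are given as a 3x3 rotation matrix whose columns are the frame's x, y, z axes.
In Python, from rig import r gives the robot as it stands. The module is installed in compiled form; this text tells all that it offers. Calls block until the motion is done:
- r.move_ptp(position, orientation): joint-space move of the TCP to a pose.
- r.move_l(position, rot=None, speed=0.15): straight line of the TCP; rot=None keeps the orientation; speed is the mean speed in m/s.
- r.movej(angles): joint-space move.
- r.gripper_open() and r.grab(): open the fingers fully, or close them until they stop; the grip force is fixed at half the most.
- r.sleep(seconds).
- r.solve_ik(position, orientation): joint angles nearest the present ones, or None.
- r.get_state(): the state.
- r.camera(name): name is "scene" or "top" or "wrist"; returns a dict with "image" (480x640x3 uint8, blue, green, red), "depth" (480x640 float32, m along the optical axis (not along the pixel's ray), 0 where there is no reading), "fx", "fy", "cx", "cy" (pixels), "k1" (the pictures are not rectified: a ray, as slopes to the right and down, at radius r is drawn at 1 + k1 r^2 times it, then the intrinsics apply), "extrinsics" (4x4, takes a point from camera to world coordinates). Camera axes: x right, y down, z forward; pixel columns grow to the right and rows downward; lengths in m; the calibration is good to about 2 mm. A picture is of the moment at which its call begins.
A pose or a line that the arm cannot do raises r.PlanningError and nothing moves.
- r.sign_off(): hands the job in; it is judged then, once.
The state is a dict: "t": time; "joints": joint angles; "dq": joint speeds; "joint_torque": joint torques, N m; "eef_pos": TCP position; "ee_rot": TCP orientation; "ft_force": force on the tool from outside, world axes, zero at the start; "wrist_torque": the same for the moment, N m; "gripper_width": opening from 0.0 (shut) to 1.0 (fully open); "grasp_force": force on a finger pad.
Only numpy, scipy, OpenCV 4.12 (cv2) and the standard library are available. Lean on these libraries where they do the work, as an engineer would, in place of code of your own. Each camera call takes 0.05 s, during which the arm holds its last target. There are 200 camera calls.

### The job

Take the calibration weight off the sample case's lid and stand it upright on the bare worktop, leaving the things around undisturbed. Then, before touching the slide bolt, tug the lid gently up by its tab to learn whether the bolt is caught under the keeper; if it is caught, do not force it but draw the bolt clear. Swing the lid up at least half-way to upright (45 degrees) and finish holding it open there: it falls shut if let go, so keep hold of it and stay still at the end.

Things in the scene. Friction and masses are not known exactly. Their poses are not given: they have to be found in the camera images.
- case: The sample case: a grey-painted box 140 mm deep (its x) by 200 mm wide (its y) by 80 mm high, fixed to the worktop, with a 10 mm thick grey lid on top (lid top 90 mm above the worktop). Origin at the centre of its underside; +x points away from the robot to the hinged side, +y to the left, where the keeper is, z up. The case may stand turned by up to about 0.25 rad.
- lid (a joint): Angle of the case's lid, rad: 0 shut, grows as its front edge swings up, stops at 1.25. Hinge line parallel to the case's y, at x = +70, z = 80 mm in the case frame. The lid weighs 0.3 to 0.5 kg; free, it needs 2 to 5 N at the tab, and falls shut from any angle when let go. With the bolt caught it lifts only about 0.035 rad (6 mm at the tab) until the bolt meets the keeper.
- tab (a point): Centre of the free part of the steel lifting tab, a flat tongue 18 mm wide (case y) and 10 mm thick that sticks out 45 mm level in front of the lid's front edge. With the lid shut it lies at (-94, -30, 85) mm in the case frame; it swings with the lid at 164 mm from the hinge line. It can be pinched across its width from above.
- bolt (a joint): Travel of the flat steel slide bolt on the lid top, m: 0 fully shot to the left (tip under the keeper), up to 0.024 fully drawn to the right (towards -y of the case). It may start anywhere from 0 to 0.016; its tip is caught under the keeper while the value is below about 0.010, free above. It stays where it is left and slides with some 2 N.
- bolt_knob (a point): Top centre of the bolt's upright round steel knob, 14 mm in diameter; the top is 42 mm above the lid's top face. With the lid shut and the bolt at 0 it lies at (-45, +62, 132) mm in the case frame and moves with the bolt along the case's -y. Low straps (16 mm above the lid top) cross the bolt at y = 18 and y = 90 mm.
- bolt_ref (a point): A reference point carried by the bolt but lying on the lid's hinge line, 115 mm behind the bolt's bar: it moves only as the bolt slides, not as the lid swings (it shows whether the bolt has been shifted).
- keeper: The steel keeper, a bridge 44 mm (x) by 20 mm (y), fixed to the case's left side near the front; its bar (top at 112 mm, underside at 106 mm above the worktop, from y = 104 to 124 mm in the case frame) lies over the tip of a shot bolt. Origin on the worktop level under the bar's centre, at (-45, 114, 0) mm in the case frame.
- weight: A 200 g knobbed metal calibration weight, 30 mm in diameter and 47 mm tall, the largest of the weights, standing on the case's lid at the start. Origin at the centre of its underside, z up along it.
- vial: Bystander: a small glass vial with a black cap, 24 mm in diameter, 56 mm tall, on the worktop to the left of the case. Origin at the centre of its underside.
- beaker: Bystander: an empty glass beaker, 62 mm across, 70 mm tall, at the left. Origin at the centre of its underside.
- dish: Bystander: a flat round dish, 65 mm across, 16 mm high, at the right. Origin at the centre of its underside.
- clock: Bystander: a small white bench timer, 62 x 62 x 18 mm, at the front right. Origin at the centre of its underside.

How it is judged:
By the outcome, as a careful person would: the job done as asked, in the order asked, and still so for the second after the job is handed in, while the arm keeps its last pose, push and grip.
It also fails if it takes over 70 s, if anything falls off the work surface, if the arm or the gripper's body presses on something with over 40 N, if the wrist force passes 120 N, or if a joint passes its speed limit or range.

## Working session

There is one attempt and no reset: what is moved stays moved. The work goes in short steps, each a Python script; the robot and the scene stay as the last script left them, time stands still between calls to the robot, and variables do not carry over. Pictures are saved under pics/ and viewed, at most 10 in all, crops included, and the job is handed in when it is done.

```bash
mkdir -p pics; cat > h.py <<'E'
import numpy as np, cv2
from rig import r
def cloud(c):
    d=c["depth"]; h,w=d.shape
    u,v=np.meshgrid(np.arange(w),np.arange(h))
    K=np.array([[c["fx"],0,c["cx"]],[0,c["fy"],c["cy"]],[0,0,1.]])
    p=cv2.undistortPoints(np.stack([u,v],-1).reshape(-1,1,2).astype(np.float64),K,np.array([c["k1"],0,0,0,0.])).reshape(h,w,2)
    P=np.dstack([p*d[...,None],d]); E=c["extrinsics"]
    W=P@E[:3,:3].T+E[:3,3]; W[d==0]=np.nan
    return W
E
python3 - <<'E'
from h import *
import pickle
for n in("scene","top"):
    c=r.camera(n); cv2.imwrite(f"pics/{n}0.png",c["image"]); pickle.dump(c,open(n+"0.pkl","wb"))
    print(n,c["extrinsics"].round(3).tolist(),c["fx"],c["k1"],(c["depth"]>0).mean())
print(r.get_state())
E
```

```text
scene [[-0.525, -0.451, 0.722, -0.681], [-0.851, 0.27, -0.45, 0.789], [0.008, -0.851, -0.526, 0.987], [0.0, 0.0, 0.0, 1.0]] 573.951999810062 -0.03924449348974638 0.9863541666666666
top [[-0.017, -0.998, 0.062, 0.436], [-1.0, 0.017, -0.005, 0.054], [0.004, -0.062, -0.998, 1.227], [0.0, 0.0, 0.0, 1.0]] 455.9631451829247 -0.0669488125089772 0.9960416666666667
{'t': 0.1, 'joints': array([ 1.06670325e+00,  5.27823303e-02,  1.40159860e+00, -8.53909715e-06,
        1.68861839e+00, -7.02883026e-02]), 'dq': array([ 0.00141276,  0.00053224, -0.0023255 ,  0.00085987, -0.00042381,
        0.00030933]), 'joint_torque': array([ 1.23115620e-03, -3.82579243e+01, -3.60988033e+01, -8.35937408e-05,
        4.71443724e-03,  2.56236683e-05]), 'eef_pos': array([0.22051845, 0.47614902, 0.2305646 ]), 'ee_rot': array([[-9.07372626e-01,  4.20326619e-01, -6.72012432e-04],
       [ 4.20327146e-01,  9.07371789e-01, -1.23578868e-03],
       [ 9.03302464e-05, -1.40378588e-03, -9.99999011e-01]]), 'ft_force': array([ 0.68966429, -0.27612791, -0.86359053]), 'wrist_torque': array([0.02662466, 0.00167423, 0.04628952]), 'grasp_force': 0.0, 'gripper_width': 0.9977152739297632}
```

View pics/top0.png

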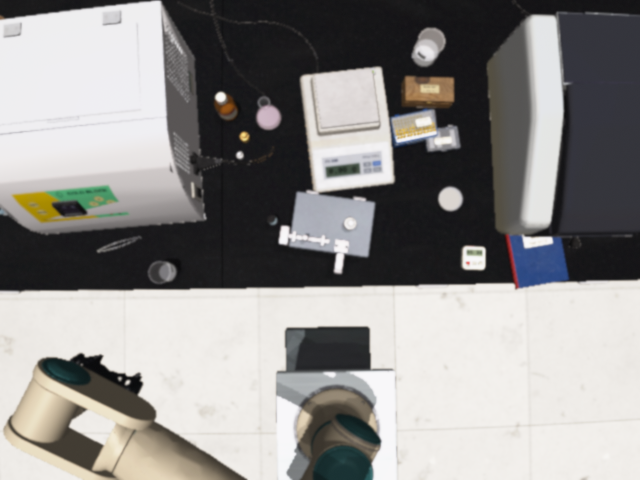

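View pics/scene0.png

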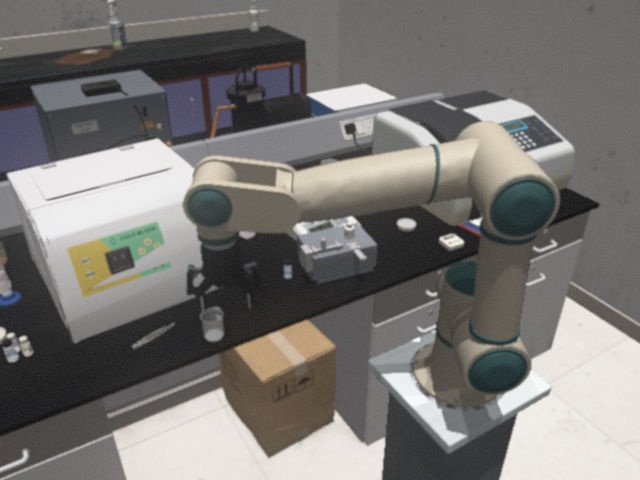

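The top view shows the case at about (335,222) px, turned slightly. The weight is at (350,224), the tab at (339,263), the keeper at (284,235) and the vial at (272,220). The dish is at (450,198), the clock at (474,257) and the balance behind the case at (348,128). The scene view shows the arm clear of the case at the left.

```bash
cat >> h.py <<'E'
def casefit(W,roi=None,zr=(0.083,0.096)):
    m=(W[...,2]>zr[0])&(W[...,2]<zr[1])&(W[...,0]>0.3)&(W[...,0]<0.62)&(abs(W[...,1]-0.05)<0.25)
    n,l,s,_=cv2.connectedComponentsWithStats(cv2.morphologyEx(m.astype(np.uint8),cv2.MORPH_OPEN,np.ones((3,3))))
    k=1+s[1:,4].argmax(); P=W[(l==k)]
    return P
E
python3 - <<'E'
from h import *
import pickle
c=pickle.load(open("top0.pkl","rb")); W=cloud(c)
P=casefit(W); print(len(P),np.median(P[:,2]))
(cx,cy),sz,a=cv2.minAreaRect((P[:,:2]*1000).astype(np.float32)); print("rect",cx,cy,sz,a)
for n,(u,v) in dict(weight=(350,224),tab=(339,263),keeper=(284,235),vial=(272,220),dish=(450,198),clock=(474,257),table=(420,230)).items():
    B=W[v-2:v+3,u-2:u+3].reshape(-1,3); print(n,np.nanmedian(B,0).round(3),B[:,2].max().round(3))
# things higher than lid near case
m=(W[...,2]>0.1)&(W[...,0]>0.3)&(W[...,0]<0.56)&(abs(W[...,1]-0.07)<0.2)
n,l,s,ce=cv2.connectedComponentsWithStats(m.astype(np.uint8))
for i in range(1,n): Q=W[l==i]; print(s[i],Q.mean(0).round(3),Q[:,2].max().round(3))
b=c["image"][185:285,255:405]; cv2.imwrite("pics/topc.png",cv2.resize(b,None,fx=5,fy=5,interpolation=cv2.INTER_CUBIC))
E
```

```text
4044 0.08895473629352169
rect 512.0469360351562 10.268310546875 (198.621826171875, 190.3542938232422) 80.3932876586914
weight [ 0.529 -0.035  0.134] 0.14
tab [ 0.436 -0.01   0.089] 0.091
keeper [0.507 0.125 0.111] 0.115
vial [0.55  0.159 0.054] 0.058
dish [ 0.606 -0.317  0.014] 0.021
clock [ 0.446 -0.377  0.015] 0.02
table [ 0.521 -0.236 -0.001] 0.002
[344 217  12  13 113] [ 0.533 -0.035  0.124] 0.14
[280 225  50  20 328] [0.504 0.092 0.109] 0.134
[329 242   1   1   1] [0.488 0.015 0.104] 0.104
```

View pics/topc.png

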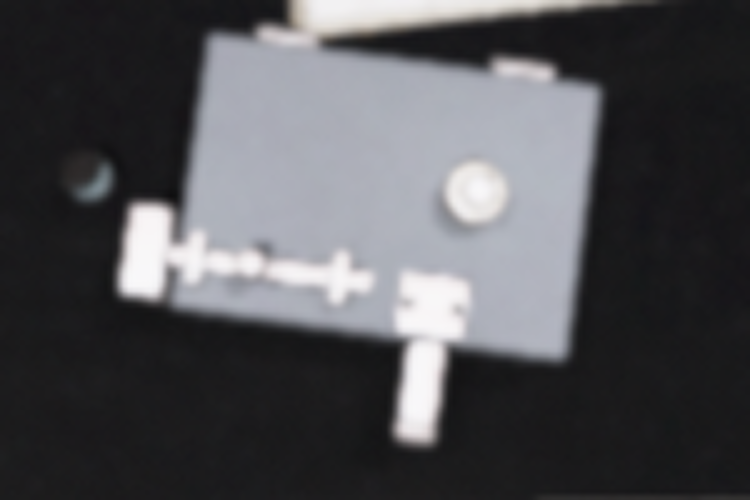

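The crop shows the keeper at about (147,250), and the bolt bar with straps at (195,257) and (340,277). The tab tongue is at (420,390) and the weight at (475,192). I'll remove the tab from the mask to get the case pose, then take a closer wrist view from above the case, where I need to be anyway.

```bash
python3 - <<'E'
from h import *
import pickle
c=pickle.load(open("top0.pkl","rb")); W=cloud(c)
m=((W[...,2]>0.07)&(W[...,0]>0.3)&(W[...,0]<0.66)&(W[...,1]>-0.13)&(W[...,1]<0.119)).astype(np.uint8)
m[:192]=0
m=cv2.morphologyEx(m,cv2.MORPH_OPEN,np.ones((13,13)))
ys,xs=np.nonzero(m); P=W[ys,xs]; P=P[(P[:,2]>.083)&(P[:,2]<.096)]
(cx,cy),sz,a=cv2.minAreaRect((P[:,:2]*1000).astype(np.float32)); print(len(P),cx,cy,sz,a)
# go above case
yaw=-0.13; ex=np.array([np.cos(yaw),np.sin(yaw),0]); ey=np.array([-np.sin(yaw),np.cos(yaw),0])
for s in(1,-1):
    R=np.column_stack([s*ex,-s*ey,[0,0,-1]])
    q=r.solve_ik([0.50,0.0,0.36],R); print(s,q)
R=np.column_stack([-ex,ey,[0,0,-1]])
q=r.get_state()["joints"]
r.move_l([0.30,0.36,0.34],speed=0.3)
r.move_ptp([0.46,0.0,0.36],R)
c=r.camera("wrist"); pickle.dump(c,open("w0.pkl","wb")); cv2.imwrite("pics/w0.png",c["image"]); print(c["extrinsics"].round(3),r.get_state()["joints"].round(2),r.get_state()["t"])
E
```

```text
3487 534.6470947265625 6.3681640625 (197.47821044921875, 139.7527618408203) 82.25606536865234
1 [-7.38671559e-02 -6.77012823e-03  1.20623459e+00 -4.44089210e-16
  1.94212820e+00  1.62692917e+00]
-1 [-7.38671559e-02 -6.77012823e-03  1.20623459e+00 -4.44089210e-16
  1.94212820e+00 -1.51466348e+00]
[[ 0.129  0.946  0.298  0.383]
 [ 0.992 -0.122 -0.039  0.011]
 [-0.     0.3   -0.954  0.503]
 [ 0.     0.     0.     1.   ]] [-0.08 -0.12  1.31  0.    1.95 -1.52] 2.3583
```

View pics/w0.png

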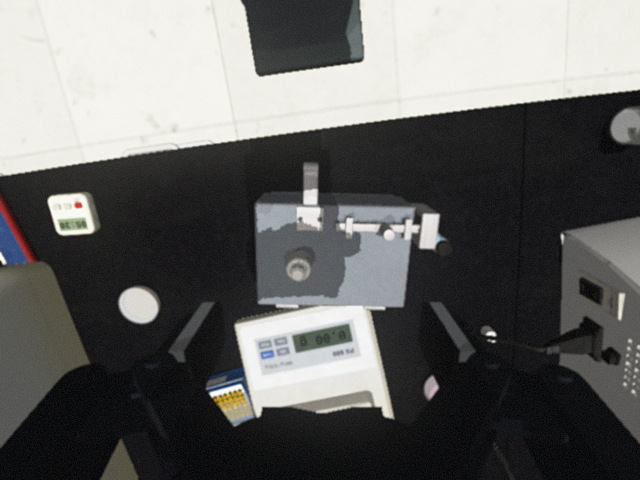

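The wrist view shows the tab at (311,180), the knob at (389,233), the keeper at (428,232) and the weight at (297,265), with the balance just behind. The fitted pose is centre (0.535, 0.006), yaw -0.135. It predicts the tab and keeper to within 2 mm of their measured positions. I'll refine the weight and knob from the wrist depth, then move the weight.

```bash
cat >> h.py <<'E'
yaw=np.radians(-7.744); C=np.array([0.5346,0.0064,0.])
ex=np.array([np.cos(yaw),np.sin(yaw),0]); ey=np.array([-np.sin(yaw),np.cos(yaw),0]); ez=np.array([0,0,1.])
M=np.column_stack([ex,ey,ez])
def w(x,y,z): return C+M@np.array([x,y,z])/1000
def loc(P): return (P-C)@M*1000
Ry=np.column_stack([-ex,ey,-ez])   # fingers close along case y, tool down
def comps(W,zr,box):
    L=loc(W); m=(L[...,2]>zr[0])&(L[...,2]<zr[1])&(L[...,0]>box[0])&(L[...,0]<box[1])&(L[...,1]>box[2])&(L[...,1]<box[3])
    n,l,s,_=cv2.connectedComponentsWithStats(m.astype(np.uint8))
    for i in range(1,n):
        if s[i,4]>5:
            Q=L[l==i]; e=cv2.minEnclosingCircle(Q[:,:2].astype(np.float32)); print(s[i,4],"med",np.median(Q,0).round(1),"circ",np.round(e[0],1),round(e[1],1),"z",Q[:,2].min().round(),Q[:,2].max().round())
E
python3 - <<'E'
from h import *
import pickle
for n in("w0","top0"):
    W=cloud(pickle.load(open(n+".pkl","rb"))); print(n)
    comps(W,(122,150),(-75,75,-100,102)); print(" weight all"); comps(W,(97,150),(-30,75,-100,20))
    print(" tab"); comps(W,(80,96),(-125,-76,-60,0)); print("keeper"); comps(W,(108,118),(-80,0,100,130))
E
```

```text
w0
136 med [-43.1  60.7 132.1] circ [-41.6  61.7] 7.0 z 122.0 134.0
303 med [  2.9 -43.1 135.1] circ [  5.6 -43.6] 13.5 z 122.0 139.0
 weight all
581 med [ 1.000e-01 -4.230e+01  1.221e+02] circ [  6.1 -43.3] 15.1 z 97.0 139.0
 tab
541 med [-98.4 -29.5  90.7] circ [-97.6 -29.6] 22.6 z 84.0 94.0
keeper
590 med [-41.6 113.  112.6] circ [-40.9 114. ] 23.6 z 108.0 115.0
top0
47 med [  4.5 -41.5 133.5] circ [  4.3 -42.3] 12.2 z 122.0 140.0
25 med [-41.5  61.7 130.2] circ [-41.7  61.3] 6.7 z 126.0 134.0
 weight all
116 med [  3.5 -41.3 121.4] circ [  5.  -42.4] 14.7 z 98.0 140.0
 tab
126 med [-97.7 -29.1  88.9] circ [-97.5 -28.5] 22.3 z 84.0 95.0
keeper
126 med [-40.8 113.8 111.3] circ [-40.7 113. ] 22.6 z 108.0 116.0
```

Knob at y≈61.5 mm means the bolt is almost fully shot. Everything agrees with the given sizes and heights within 3 mm, so I'll move the weight now.

```bash
python3 - <<'E'
from h import *
import pickle
p=w(5,-43,0)
def at(p,z): return [p[0],p[1],z]
r.move_ptp(at(p,0.20),Ry)
r.move_l(at(p,0.099),speed=0.12)
print("pre",r.get_state()["ft_force"].round(2))
r.grab(); s=r.get_state(); print(s["gripper_width"],s["grasp_force"],s["ft_force"].round(2))
r.move_l(at(p,0.19),speed=0.12); s=r.get_state(); print(s["gripper_width"],s["ft_force"].round(2))
d=np.array([0.49,-0.21,0])
r.move_l(at(d,0.19),speed=0.25)
r.move_l(at(d,0.03),speed=0.15)
r.move_l(at(d,0.0105),speed=0.03); print("low",r.get_state()["ft_force"].round(2))
z=0.0105
while z>0.0065:
    z-=0.0005; r.move_l(at(d,z),speed=0.02)
    f=r.get_state()["ft_force"][2]
    if f>s["ft_force"][2]+3: break
print(z,f); r.gripper_open(); r.sleep(0.2)
r.move_l(at(d,0.16),speed=0.15)
r.move_l([0.42,-0.12,0.25],speed=0.25)
c=r.camera("top"); pickle.dump(c,open("top1.pkl","wb")); cv2.imwrite("pics/top1.png",c["image"])
W=cloud(c); L=W[(W[...,2]>0.01)&(W[...,2]<0.07)&(abs(W[...,0]-.49)<.05)&(abs(W[...,1]+.21)<.05)]; print(len(L),L.mean(0) if len(L) else 0,L[:,2].max() if len(L) else 0)
print(r.get_state()["t"])
for x in (0,.2,.4,.6,.8,.9):pass
# IK check of lid swing: tool tilt a (fingers towards robot positive) for lid angle t
from scipy.spatial.transform import Rotation as Ro
for a0 in(0,-0.3,-0.5):
  for k in (1,0.5,0):
    ok=[]
    for t in (0,.2,.4,.6,.8,.95):
        R=Ro.from_rotvec(ey*(a0+k*t)).as_matrix()@Ry
        P=w(70-164*np.cos(t)-5*np.sin(t)*-1,-30,80+164*np.sin(t)+5*np.cos(t))+R[:,2]*0.019
        q=r.solve_ik(P,R); ok.append(None if q is None else np.round(q,2).tolist()[1:])
    print(a0,k,[o is not None for o in ok],ok[0],ok[-1])
E
```

```text
pre [ 0.7  -0.49  0.12]
0.320250117120984 59.542908273870125 [-0.26  0.83  3.91]
0.3213803272977833 [ 0.07 -0.58 -2.72]
low [-0.32 -0.   -2.6 ]
0.009 4.909754656898818
18 [ 0.49941107 -0.21341621  0.03415513] 0.05072255102063905
11.95
0 1 [True, True, True, True, True, True] [-0.07, 1.86, -0.0, 1.35, -1.54] [0.69, 0.89, 0.02, 2.51, -1.54]
0 0.5 [True, True, True, True, True, True] [-0.07, 1.86, -0.0, 1.35, -1.54] [0.37, 1.16, 0.01, 2.09, -1.55]
0 0 [True, True, True, True, True, True] [-0.07, 1.86, -0.0, 1.35, -1.54] [0.02, 1.5, -0.0, 1.62, -1.55]
-0.3 1 [True, True, True, True, True, True] [-0.3, 2.08, -0.01, 1.06, -1.53] [0.49, 1.05, 0.01, 2.25, -1.55]
-0.3 0.5 [True, True, True, True, True, True] [-0.3, 2.08, -0.01, 1.06, -1.53] [0.15, 1.37, 0.0, 1.8, -1.55]
-0.3 0 [True, True, True, True, True, True] [-0.3, 2.08, -0.01, 1.06, -1.53] [-0.2, 1.73, -0.01, 1.31, -1.54]
-0.5 1 [True, True, True, True, True, True] [-0.44, 2.23, -0.02, 0.85, -1.52] [0.35, 1.18, 0.01, 2.06, -1.55]
-0.5 0.5 [True, True, True, True, True, True] [-0.44, 2.23, -0.02, 0.85, -1.52] [0.0, 1.52, -0.0, 1.59, -1.55]
-0.5 0 [True, True, True, True, True, True] [-0.44, 2.23, -0.02, 0.85, -1.52] [-0.33, 1.88, -0.02, 1.09, -1.54]
```

The weight was put down softly, with contact at 3 N above the carried level. The depth shows it standing, with its top at about 0.05 m. Now the gentle tug at the tab.

```bash
cat >> h.py <<'E'
from scipy.spatial.transform import Rotation as Ro
def lidpose(t,x0=-98):
    """TCP pose holding the tab (gripped at case x0, z 85) with the lid at angle t"""
    Q=Ro.from_rotvec(ey*t).as_matrix(); H=w(70,-30,80); R=Q@Ry
    return H+Q@(w(x0,-30,85)-H)+R[:,2]*0.019, R
E
python3 - <<'E'
from h import *
P,R=lidpose(0)
r.move_ptp(P+[0,0,0.12],R); r.move_l(P,speed=0.12)
f0=r.get_state()["ft_force"]; r.grab(); s=r.get_state()
print(f0.round(1),s["gripper_width"],s["grasp_force"],s["ft_force"].round(1),s["wrist_torque"].round(2))
b=s["ft_force"][2]
for i in range(1,15):
    p,R=lidpose(i*0.004); r.move_l(p,R,speed=0.02); r.sleep(0.1)
    s=r.get_state(); f=s["ft_force"]; print(i*4,f.round(1),((s["eef_pos"]-P)*1000).round(1))
    if f[2]<b-11: break
p,R=lidpose(0); r.move_l(p,R,speed=0.03)
s=r.get_state(); print(s["ft_force"].round(1),s["t"])
E
```

```text
[ 0.4  0.5 -0.3] 0.19343275696168322 58.81324231624603 [-0.3  4.5  2.8] [ 0.72  0.07 -0.33]
4 [ 2.6  5.3 -2. ] [0.1 0.8 0.5]
8 [ 2.3  5.7 -1.6] [0.  0.8 1.2]
12 [ 1.6  5.1 -0.5] [-0.   0.9  1.8]
16 [ 1.8  5.5 -1.5] [-0.1  0.9  2.5]
20 [ 1.8  4.7 -1.5] [-0.1  0.9  3.2]
24 [ 1.4  5.2 -1.4] [-0.2  0.9  3.8]
28 [ 1.9  5.  -1.4] [-0.2  0.9  4.5]
32 [ 1.7  5.  -1. ] [-0.2  0.9  5.2]
36 [ 1.5  5.5 -1.8] [-0.3  0.9  5.9]
40 [ 2.5  4.7 -3.7] [-0.3  0.9  6.4]
44 [ 3.8  5.2 -4.5] [-0.4  0.9  6.7]
48 [ 3.7  5.6 -8.2] [-0.4  0.9  7.1]
[0.4 5.3 2.2] 18.9167
```

The force rose sharply from about 6 mm, reaching 11 N, so the bolt is caught. I eased the lid back down. Next I'll draw the bolt by its knob.

```bash
python3 - <<'E'
from h import *
import pickle
r.gripper_open()
P,R=lidpose(0); r.move_l(P+[0,0,0.12],R,speed=0.2)
for s_ in(1,-1):
    Rx=np.column_stack([s_*ey,s_*ex,-ez]); q=r.solve_ik(w(-43,61,110),Rx)
    if q is not None and abs(q[5])<1.6: break
print(q)
r.move_ptp(w(-43,61,190),Rx); r.move_l(w(-43,61,109),speed=0.1)
f0=r.get_state()["ft_force"]; r.grab(); s=r.get_state(); print(f0.round(1),s["gripper_width"],s["grasp_force"],s["ft_force"].round(1))
for d in range(4,21,4):
    r.move_l(w(-43,61-d,109),speed=0.03); f=r.get_state()["ft_force"]; print(d,(M.T@f).round(1))
    if abs((M.T@f)[1])>15: break
r.gripper_open(); r.move_l(w(-43,61-d,200),speed=0.15)
r.move_l(w(-110,-60,250),speed=0.2)
c=r.camera("top"); cv2.imwrite("pics/t2.png",cv2.resize(c["image"][180:290,240:420],None,fx=4,fy=4)); W=cloud(c)
comps(W,(122,150),(-75,75,-20,102))
c=r.camera("scene"); cv2.imwrite("pics/s2.png",c["image"]); comps(cloud(c),(122,140),(-75,0,-20,102))
print(r.get_state()["t"])
E
```

```text
[ 7.11380659e-02  7.18228575e-02  1.62555519e+00 -4.44089210e-16
  1.44421460e+00  2.06296363e-01]
[0.  0.1 0.4] 0.1382315966274315 58.49944710731506 [ 9.5 -0.  -3.6]
4 [ 8.6 -0.7 -2.1]
8 [10.  -0.4 -2.8]
12 [ 9.6 -0.2 -2.8]
16 [ 8.7 -0.3 -2.4]
20 [ 7.4  0.1 -2.2]
28 med [-43.   41.2 131.2] circ [-42.6  41.2] 6.7 z 126.0 136.0
24 med [-44.4  45.6 130.4] circ [-44.9  42.7] 10.9 z 123.0 137.0
27.2833
```

View pics/s2.png

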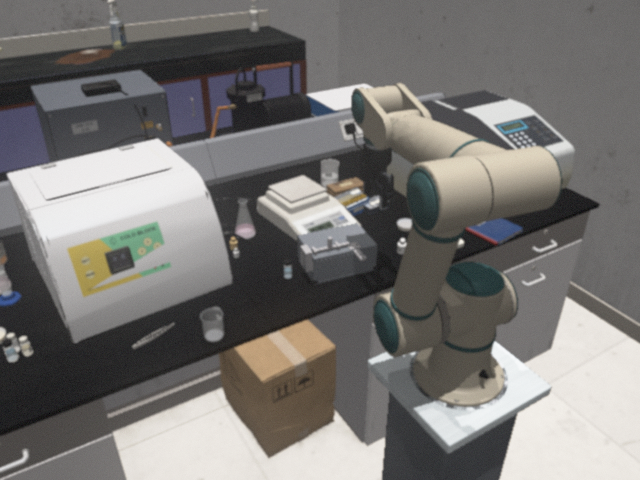

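The knob is now at y = 41 mm, so the bolt is drawn about 20 mm. The scene view shows the weight upright at (402,245) and the vial undisturbed at (288,270). Now I'll lift the lid.

```bash
python3 - <<'E'
from h import *
P,R=lidpose(0)
r.move_ptp(P+[0,0,0.12],R); r.move_l(P,speed=0.12); r.grab()
s=r.get_state(); print(s["gripper_width"],s["ft_force"].round(1))
for t in np.r_[0.03,0.06,np.arange(0.15,0.96,0.1),0.97]:
    p,R=lidpose(t); r.move_l(p,R,speed=0.06); s=r.get_state(); f=s["ft_force"]
    print(round(t,2),f.round(1),s["wrist_torque"].round(1),round(s["gripper_width"],3))
    if np.linalg.norm(f)>22: print("STOP"); break
r.sleep(0.5)
c=r.camera("scene"); cv2.imwrite("pics/s3.png",c["image"])
c=r.camera("top"); W=cloud(c); L=loc(W)
m=(L[...,0]>-90)&(L[...,0]<60)&(L[...,1]>40)&(L[...,1]<95)&(L[...,2]>82)&(L[...,2]<260)
A=L[m]; print(len(A)); k=np.polyfit(A[:,0],A[:,2],1); print("lid slope angle",np.degrees(np.arctan(-k[0])))
np.save("A.npy",A); print(r.get_state()["t"])
E
```

```text
0.19166371527395706 [-0.3  5.3  1.6]
0.03 [ 0.5  5.6 -2. ] [ 0.7 -0.3 -0.4] 0.196
0.06 [ 1.1  4.9 -1.2] [ 0.7 -0.3 -0.4] 0.196
0.15 [ 0.8  5.5 -0.6] [ 0.8 -0.3 -0.5] 0.195
0.25 [-0.3  5.1 -0.8] [ 0.7 -0.2 -0.5] 0.199
0.35 [-1.3  4.3  0.4] [ 0.7 -0.1 -0.6] 0.197
0.45 [-3.3  3.9  1.3] [ 0.7  0.1 -0.7] 0.197
0.55 [-4.5  4.2  2.6] [ 0.7  0.4 -0.7] 0.195
0.65 [-6.   3.6  6.1] [ 0.6  0.6 -0.6] 0.199
0.75 [-5.7  2.7  6.5] [ 0.4  0.7 -0.6] 0.195
0.85 [-6.   1.5  7.3] [ 0.4  0.8 -0.4] 0.192
0.95 [-5.1  0.8  8.1] [ 0.2  0.9 -0.2] 0.196
0.97 [-5.  -1.7  7.4] [ 0.2  0.8 -0.1] 0.199
556
lid slope angle 50.97764094535089
35.6167
```

View pics/s3.png

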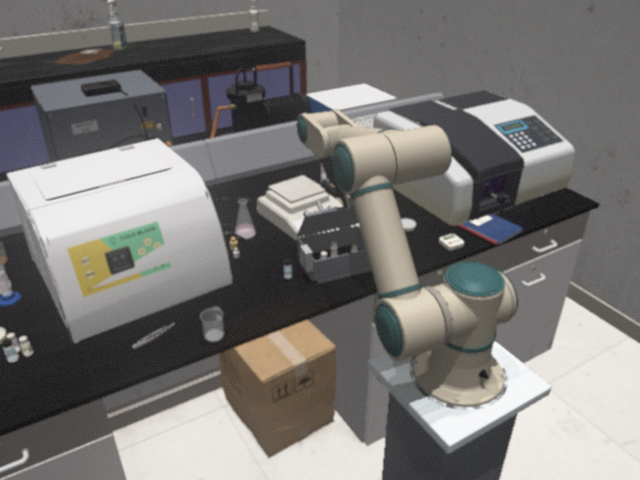

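The lid is open at about (330,235) px, at roughly 51–55°, held by the tab with a steady width and only about 9 N. The vial and clock are undisturbed. The weight is hidden here, but nothing has been near it since the last view.

```bash
python3 - <<'E'
from h import *
r.sleep(0.5); s=r.get_state(); print(s["t"],abs(s["dq"]).max(),s["gripper_width"],s["ft_force"].round(1))
W=cloud(r.camera("top")); L=W[(W[...,2]>0.01)&(W[...,2]<0.07)&(abs(W[...,0]-.49)<.05)&(abs(W[...,1]+.21)<.05)]; print(len(L),L[:,2].max() if len(L) else 0)
if abs(s["dq"]).max()<0.02: print(r.sign_off())
E
```

```text
36.1167 0.0005305890593650832 0.19930894438941846 [-4.4 -1.2  8.1]
115 0.04928224996361141
the job is handed in; nothing more can be done
None
```

The job is handed in: the weight stands upright on the worktop, the tug showed the bolt caught, I drew it clear by about 20 mm, and the lid is held open by its tab at about 51–55°.

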